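Pair the basement leak alarms in order

TASK

Pair the water-leak alarms on the sink counter: lightly press the green button on the grey hub, then the blue cap, then the yellow cap, and last the black cap of the round white alarms, each all the way down so that it stays down. Use only the fingertips and press gently: leave the alarms standing where they are, do not pick up or shove them, and do not disturb the mug, funnel, brush or bottle. Finish with the arm clear of everything.

Things in the scene. Friction and masses are not known exactly. Their poses are not given: they have to be found in the camera images.
- hub: pairing hub: flat grey plastic box fixed to the counter, 90 (its x) x 120 (its y) x 35 mm high, a thin black folded antenna along its far (+x) edge up to 39 mm high; origin at the centre of its underside, z up
- green_top (a point): centre of the top face of the hub's round rubber green button, 32 mm across, 55 mm above the counter when up; it lies at x -10, y -25 mm in the hub's frame and moves down with the button as it is pressed
- green_button (a joint): travel of the green button in m: 0 up, 0.009 fully down (top then 11 mm above the box when let go, 20 mm when up). The button is soft rubber on a plunger: its top first gives about 2 mm, then at about 3 N the plunger slides straight down 9 mm to its stop, then the rubber gives about 6 mm more, 1.5 N per mm; let go, the rubber springs back but the plunger stays down
- blue_alarm: water-leak alarm with the blue cap: loose round white plastic puck, 70 mm across, 28 mm high, about 0.23 kg; origin at the centre of its underside, z up
- blue_top (a point): centre of the top face of the blue cap (32 mm across, in the middle of its alarm), 48 mm above the counter when up; moves down with the cap as it is pressed
- blue_cap (a joint): travel of the blue cap in m: 0 up, 0.009 fully down (top then 11 mm above the puck when let go, 20 mm when up). The cap is soft rubber on a plunger: its top first gives about 2 mm, then at about 3 N the plunger slides straight down 9 mm to its stop, then the rubber gives about 6 mm more, 1.5 N per mm; let go, the rubber springs back but the plunger stays down
- yellow_alarm: water-leak alarm with the yellow cap: loose round white plastic puck, 70 mm across, 28 mm high, about 0.23 kg; origin at the centre of its underside, z up
- yellow_top (a point): centre of the top face of the yellow cap (32 mm across, in the middle of its alarm), 48 mm above the counter when up; moves down with the cap as it is pressed
- yellow_cap (a joint): travel of the yellow cap in m: 0 up, 0.009 fully down (top then 11 mm above the puck when let go, 20 mm when up). The cap is soft rubber on a plunger: its top first gives about 2 mm, then at about 3 N the plunger slides straight down 9 mm to its stop, then the rubber gives about 6 mm more, 1.5 N per mm; let go, the rubber springs back but the plunger stays down
- black_alarm: water-leak alarm with the black cap: loose round white plastic puck, 70 mm across, 28 mm high, about 0.23 kg; origin at the centre of its underside, z up
- black_top (a point): centre of the top face of the black cap (32 mm across, in the middle of its alarm), 48 mm above the counter when up; moves down with the cap as it is pressed
- black_cap (a joint): travel of the black cap in m: 0 up, 0.009 fully down (top then 11 mm above the puck when let go, 20 mm when up). The cap is soft rubber on a plunger: its top first gives about 2 mm, then at about 3 N the plunger slides straight down 9 mm to its stop, then the rubber gives about 6 mm more, 1.5 N per mm; let go, the rubber springs back but the plunger stays down
- mug: white ceramic mug, 80 mm across, 95 mm high, loose; origin at the centre of its underside, handle on its own +y side
- funnel: stainless steel funnel standing mouth down, 96 mm across at the foot, 110 mm high, loose; origin at the centre of its mouth on the counter
- brush: red plastic scrub brush lying bristles down, 180 (its x) x 55 x 70 mm high with its arched handle, loose; origin at the centre of its underside
- bottle: green plastic bottle with a white twist cap, 64 mm across, 200 mm high, loose; origin at the centre of its underside
Things that resemble listed ones, but are neither listed nor needed, are in the scene too. Several things have the shape of the brush; the one meant has the colours described above.

How it is judged:
By the outcome, as a careful person would: the job done as asked, in the order asked, and still so for the second after the job is handed in, with the robot touching nothing.
It also fails if it takes over 51 s, if anything falls off the work surface, if the arm or the gripper's body presses on something with over 40 N, if the wrist force passes 120 N, or if a joint passes its speed limit or range.

ROBOT

A 6-joint arm with a two-finger parallel gripper is mounted at the origin on the work surface. World frame = base frame: x ahead of the robot, y to its left, z up, the work surface at z = 0. Lengths are in m, angles in rad, forces in N, time in s.
With the tool pointing down it reaches from about 0.225 to 0.875 m from the base axis. Payload 3.4 kg.
Tool frame: the origin (TCP) lies between the finger pads; the fingertips stand 19 mm ahead of it and the grasp point (between the pads) is the TCP; z points along the fingers, y is the line along which they close (so a half turn about z gives the same grasp; the last joint's range is limited). The gripper opens to 85 mm and grips with 20 to 120 N. Pads are 22 mm wide; open, the fingers measure 114 mm over their backs; the gripper's body (76 mm by 85 mm) begins 54 mm behind the grasp point. The pads swing forward as they close: fully open they stand 13 mm farther back than shut.
Start: joints at [-1.469, 0.276, 1.505, -0, 1.361, -0.121], TCP at [0.127, -0.561, 0.25] pointing down, gripper open.
Joint ranges: [-2.89, 2.89], [-0.75, 2.08], [0.22, 2.7], [-1.18, 4.32], [0.11, 2.71], [-2.7, 2.7]. Speed limits (rad/s): [2.57, 2.57, 3.14, 3.14, 3.14, 3.14].

INTERFACE

Orientations are given as a unit quaternion [w, x, y, z].
In Python, from plant import arm gives the robot as it stands. The module is installed in compiled form; this text tells all that it offers. Calls block until the motion is done:
- arm.move_to(position, orientation): joint-space move of the TCP to a pose.
- arm.line_to(position, rate=0.15, orientation=None, threshold=None): straight line of the TCP; orientation=None keeps the orientation; rate is the mean speed in m/s. With threshold (N) it stops when the force on the tool has changed by that much, and returns True; else False.
- arm.movej(angles): joint-space move.
- arm.open() and arm.gripper_close(squeeze=None): open the fingers fully, or close them until they stop; squeeze is the grip in N (None keeps the last).
- arm.hold(seconds).
- arm.inverse_kinematics(position, orientation): joint angles nearest the present ones, or None.
- arm.get_image(name): name is "scene" or "top"; returns the picture (384x512x3 uint8, red, green, blue); there is no depth.
- arm.calibration(name): a dict with "fx", "fy", "cx", "cy" (pixels), "rvec" (rotation vector, rad) and "tvec" (3), from world to camera coordinates, as OpenCV has them. Camera axes: x right, y down, z forward; pixel columns grow to the right and rows downward; lengths in m; the calibration is good to about 2 mm. A picture is of the moment at which its call begins. calibration takes no time and is no camera call.
A pose or a line that the arm cannot do raises arm.PlanningError and nothing moves.
- arm.close_job(): hands the job in; it is judged then, once.
Trained networks look in the newest picture that a camera, given by its name, has taken for a name from the list of things; names that differ only in an ending like _2 or _b are one class to them, and where a whole thing is asked for, a point or a joint stands for the part that bears it (a point fixed in the world has none). Each returns a list of dicts, best first, with "p" (0 to 1); they miss things now and then, are a little off and sometimes report something else, mostly with a low value. They report only what shows in the picture. A call takes as long as a camera call. They do not tell look-alikes from the thing itself.
- arm.look_for(name, camera): "at" ([x, y, z] in m, in world coordinates, good to about 4 mm: the middle of the surface that is visible of it).
- arm.outline_of(name, camera): "pixels" (384x512 bool, what is visible of it).
- arm.place_of(name, camera): "at" ([x, y, z] in m, in world coordinates, good to about 4 mm: a listed point, or the origin of a listed thing).
Readings, each from a call of its own:
- arm.get_time(): time.
- arm.get_q(): joint angles.
- arm.get_joint_vel(): joint speeds.
- arm.get_tau(): joint torques, N m.
- arm.get_position(): TCP position.
- arm.get_orientation(): TCP orientation.
- arm.get_force(): force on the tool from outside, world axes, zero at the start.
- arm.get_torque(): the same for the moment, N m.
- arm.get_opening(): opening from 0.0 (shut) to 1.0 (fully open).
- arm.get_grip_force(): force on a finger pad.
Only numpy, scipy, OpenCV 4.12 (cv2) and the standard library are available. Lean on these libraries where they do the work, as an engineer would, in place of code of your own. Each camera call takes 0.05 s, during which the arm holds its last target. There are 200 camera calls.

## Working session

There is one attempt and no reset: what is moved stays moved. The work goes in short steps, each a Python script; the robot and the scene stay as the last script left them, time stands still between calls to the robot, and variables do not carry over. Pictures are saved under pics/ and viewed, at most 10 in all, crops included, and the job is handed in when it is done.

```bash
mkdir -p pics
python3 - <<'E'
from plant import arm
import cv2, numpy as np
for c in ("scene","top"):
    im=arm.get_image(c); cv2.imwrite(f"pics/{c}0.png",im[...,::-1])
    k=arm.calibration(c); R=cv2.Rodrigues(np.array(k["rvec"]))[0]
    K=np.array([[k["fx"],0,k["cx"]],[0,k["fy"],k["cy"]],[0,0,1]])
    print(c,"cam",(-R.T@np.array(k["tvec"])).round(3))
    for n in ("green_top","blue_top","yellow_top","black_top","hub","mug","funnel","brush","bottle"):
        for d in arm.place_of(n,c)[:5]:
            px=cv2.projectPoints(np.array([d["at"]],float),np.array(k["rvec"],float),np.array(k["tvec"],float),K,None)[0].ravel()
            print(n,round(d["p"],2),np.round(d["at"],3),px.round())
print(arm.get_time(),arm.get_orientation())
E
```

```text
scene cam [ 1.101 -0.738  1.276]
green_top 0.49 [0.458 0.373 0.002] [316. 102.]
green_top 0.43 [ 0.649 -0.09   0.055] [282. 196.]
blue_top 0.53 [0.459 0.202 0.046] [290. 119.]
yellow_top 0.53 [ 0.462 -0.006  0.048] [255. 153.]
black_top 0.56 [ 0.517 -0.187  0.044] [232. 196.]
hub 0.87 [ 0.652 -0.067  0.002] [286. 201.]
hub 0.33 [0.459 0.199 0.046] [290. 120.]
hub 0.28 [ 0.464 -0.004  0.045] [256. 154.]
mug 0.72 [ 0.628 -0.361 -0.001] [222. 258.]
funnel 0.58 [ 0.456  0.372 -0.   ] [315. 102.]
brush 0.7 [ 0.575 -0.592  0.001] [156. 303.]
brush 0.69 [ 0.42  -0.368  0.002] [174. 222.]
brush 0.55 [ 0.357 -0.556 -0.004] [118. 252.]
bottle 0.7 [ 0.68   0.323 -0.001] [356. 137.]
bottle 0.42 [ 0.519 -0.186 -0.002] [233. 203.]
bottle 0.27 [ 0.628 -0.362 -0.001] [222. 259.]
top cam [ 0.483 -0.107  1.531]
green_top 0.41 [ 0.652 -0.092  0.054] [254. 172.]
blue_top 0.55 [0.461 0.198 0.049] [171. 225.]
yellow_top 0.38 [ 0.463 -0.005  0.05 ] [229. 225.]
black_top 0.37 [ 0.515 -0.184  0.047] [279. 210.]
hub 0.97 [ 0.648 -0.064  0.   ] [246. 174.]
hub 0.63 [0.463 0.201 0.05 ] [170. 224.]
mug 0.73 [ 0.628 -0.359 -0.001] [326. 180.]
brush 0.82 [ 0.42  -0.368  0.002] [329. 237.]
brush 0.78 [ 0.579 -0.596  0.001] [391. 194.]
brush 0.73 [ 0.804 -0.261 -0.002] [300. 133.]
brush 0.66 [ 0.358 -0.557  0.003] [382. 255.]
brush 0.62 [0.46  0.374 0.004] [126. 224.]
bottle 0.71 [ 0.681  0.32  -0.003] [143. 165.]
bottle 0.4 [ 0.65  -0.062  0.005] [246. 174.]
1.0 [ 3.74204685e-05  9.93799334e-01  1.11188496e-01 -5.85062607e-07]
```

Run:
```python
import cv2
a=cv2.imread("pics/top0.png")[110:280,90:430]; cv2.imwrite("pics/topc.png",cv2.resize(a,(800,400),interpolation=3))
b=cv2.imread("pics/scene0.png")[70:270,150:400]; cv2.imwrite("pics/scenec.png",cv2.resize(b,(750,600),interpolation=3))
```

```text
(no output)
```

View pics/topc.png

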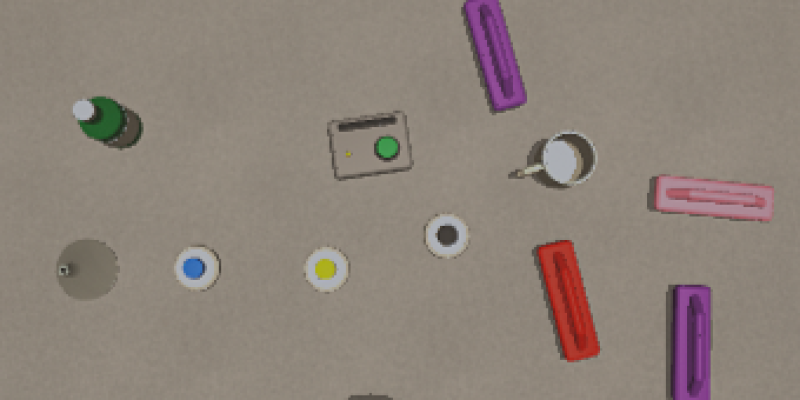

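View pics/scenec.png

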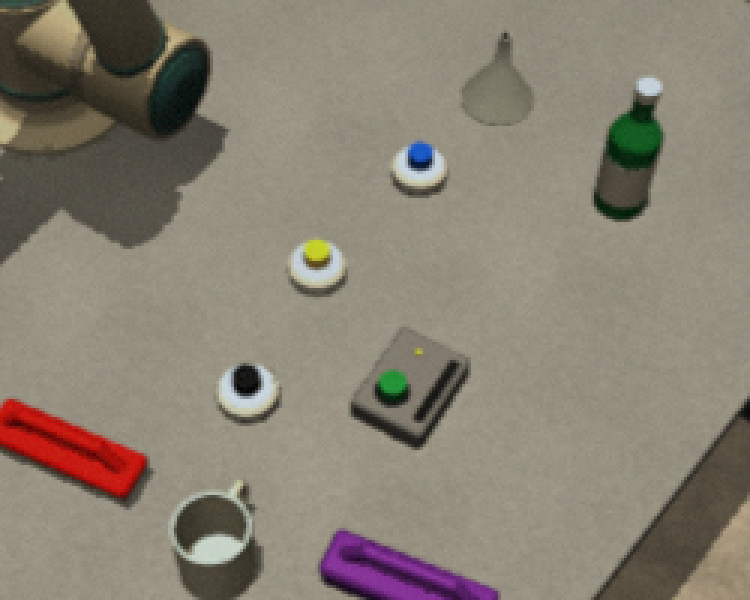

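View pics/scene0.png

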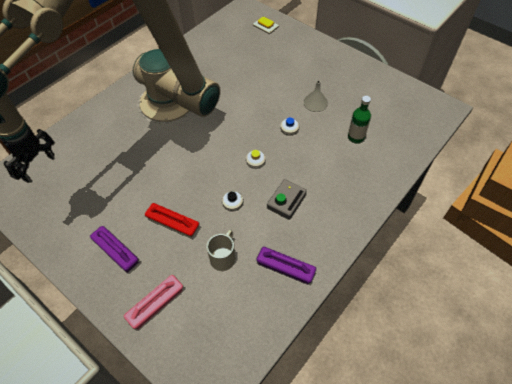

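The scene is unobstructed. Candidates in the top image, with my choice for each:
- **Green:** hub button at (254,172), not the bottle at (143,165).
- **Blue:** only the cap at (171,225).
- **Yellow:** the alarm cap at (229,225), not the hub's LED dot or the sponge at scene (265,22).
- **Black:** the alarm cap at (279,210), not the hub antenna at about (246,163).

The crop confirms these, so next I refine the centres by colour and press green first.

```bash
cat > h.py <<'E'
from plant import arm
import cv2, numpy as np
T={"green":([.6505,-.091,.055]),"blue":([.460,.200,.048]),"yellow":([.4625,-.0055,.048]),"black":([.516,-.1855,.048])}
def cal(c):
    k=arm.calibration(c); return np.array([[k["fx"],0,k["cx"]],[0,k["fy"],k["cy"]],[0,0,1]]),np.array(k["rvec"],float),np.array(k["tvec"],float)
def ray(c,px,z):
    K,r,t=cal(c); R=cv2.Rodrigues(r)[0]; o=-R.T@t
    d=R.T@np.linalg.inv(K)@[*px,1]; return (o+d*(z-o[2])/d[2])
def refine(c,im,n,z):
    K,r,t=cal(c); u=cv2.projectPoints(np.array([T[n]],float),r,t,K,None)[0].ravel()
    h=cv2.cvtColor(im,cv2.COLOR_RGB2HSV).astype(int); H,S,V=h[...,0],h[...,1],h[...,2]
    m={"green":(abs(H-62)<15)&(S>110),"blue":(abs(H-110)<15)&(S>110),"yellow":(abs(H-29)<8)&(S>120),"black":V<90}[n]
    yy,xx=np.mgrid[:384,:512]; m=m&(np.hypot(xx-u[0],yy-u[1])<(7 if n!="black" else 6))
    return ray(c,(xx[m].mean(),yy[m].mean()),z),m.sum()
Q=[0,1,0,0]
def press(n,xy,top,lim=.0145,thr=6.5):
    z0=top+.019
    arm.move_to([*xy,z0+.06],Q)
    arm.line_to([*xy,z0+.012],.12); arm.hold(.3)
    f0=arm.get_force()
    hit=arm.line_to([*xy,z0-lim],.015,threshold=thr)
    p=arm.get_position(); f=arm.get_force()
    arm.hold(.2); f2=arm.get_force()
    print(n,"hit",hit,"pos",np.round(p,4),"depth mm",round((z0-p[2])*1e3,1),"dF",np.round(np.array(f)-f0,2),np.round(np.array(f2)-f0,2),"t",arm.get_time())
E
python3 - <<'E'
from h import *
ims={c:arm.get_image(c) for c in("top","scene")}
for n in T:
    for c in ims:
        p,m=refine(c,ims[c],n,T[n][2]-(.003 if c=="top" else .008)); print(n,c,p.round(4),m)
arm.gripper_close(20); print(arm.get_opening(),arm.get_time())
E
```

```text
green top [ 0.6499 -0.0933  0.052 ] 65
green scene [ 0.6474 -0.095   0.047 ] 79
blue top [0.4652 0.1973 0.045 ] 59
blue scene [0.4603 0.1971 0.04  ] 59
yellow top [ 0.466  -0.0015  0.045 ] 55
yellow scene [ 0.4602 -0.0012  0.04  ] 55
black top [ 0.5184 -0.1851  0.045 ] 54
black scene [ 0.5153 -0.1869  0.04  ] 69
0.0006253912890763324 1.8667
```

Run:
```python
from h import *
press("green",(.648,-.093),.055)
p=arm.get_position(); arm.line_to([p[0],p[1],p[2]+.06],.1)
im=arm.get_image("scene"); cv2.imwrite("pics/g.png",cv2.resize(im[90:270,190:400][...,::-1],(700,600),interpolation=3))
print(arm.place_of("green_top","scene")[:2])
```

```text
green hit True pos [ 0.648  -0.093   0.0609] depth mm 13.1 dF [0.39 1.   6.64] [ 0.04 -1.29  5.45] t 7.0333
[{'at': [0.6489, -0.0924, 0.0486], 'p': 0.49}]
```

View pics/g.png

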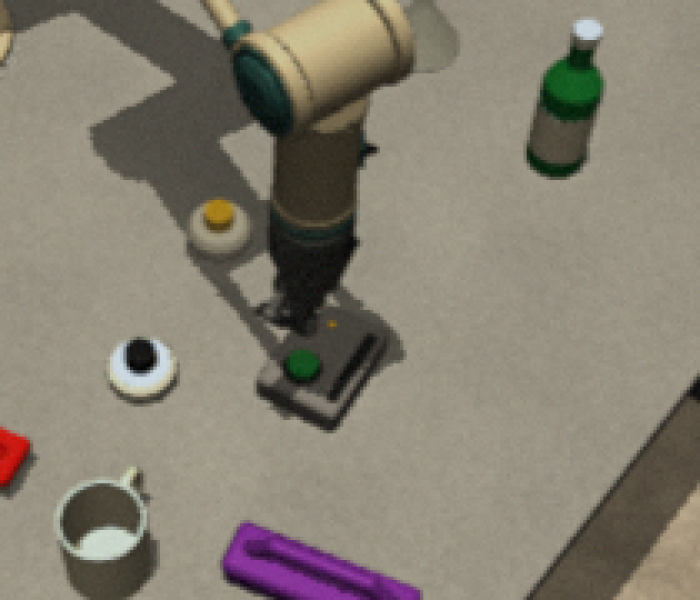

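The hub button sits visibly lower at (302,365), and 13.1 mm at 6.6 N matches the plunger on its stop. The alarms, mug and bottle haven't moved. Next are the three caps.

Run:
```python
from h import *
for n,xy in (("blue",(.462,.1975)),("yellow",(.463,-.002)),("black",(.517,-.186))):
    press(n,xy,.048,lim=.0150,thr=7)
    p=arm.get_position(); 
    if p[2]>.067-.0125: print("shallow, stop"); break
    arm.line_to([p[0],p[1],p[2]+.07],.15)
```

```text
blue hit True pos [0.462  0.1975 0.0533] depth mm 13.7 dF [-0.84 -0.11  6.94] [-1.02  0.58  7.94] t 11.85
yellow hit True pos [ 0.463  -0.002   0.0533] depth mm 13.7 dF [-1.39  1.22  8.45] [-1.82  1.16  6.57] t 15.9333
black hit True pos [ 0.517  -0.186   0.0534] depth mm 13.6 dF [-0.52  0.99  7.2 ] [-0.36  0.93  7.18] t 20.0
```

Run:
```python
from h import *
p=arm.get_position(); arm.line_to([p[0],p[1],.3],.2)
arm.movej([-1.469,0.276,1.505,0,1.361,-0.121])
a=arm.get_image("scene"); b=arm.get_image("top")
cv2.imwrite("pics/end.png",cv2.resize(a[70:270,150:400][...,::-1],(750,600),interpolation=3))
for n in ("green","blue","yellow","black"):
    print(n,[(c,np.round(d["at"],3)) for c in("scene","top") for d in arm.place_of(n+"_top",c)[:1]], [np.round(arm.place_of(n+"_alarm","top")[0]["at"],3) if n!="green" else 0])
print(arm.get_time())
```

```text
green [('scene', array([ 0.648, -0.094,  0.048])), ('top', array([ 0.654, -0.091,  0.048]))] [0]
blue [('top', array([0.459, 0.199, 0.04 ]))] [array([0.461, 0.201, 0.001])]
yellow [('scene', array([ 0.462, -0.002,  0.04 ])), ('top', array([ 0.65 , -0.092,  0.048]))] [array([0.467, 0.   , 0.002])]
black [('scene', array([ 0.52 , -0.188,  0.036])), ('top', array([ 0.516, -0.184,  0.04 ]))] [array([ 0.517, -0.192, -0.001])]
24.2667
```

View pics/end.png

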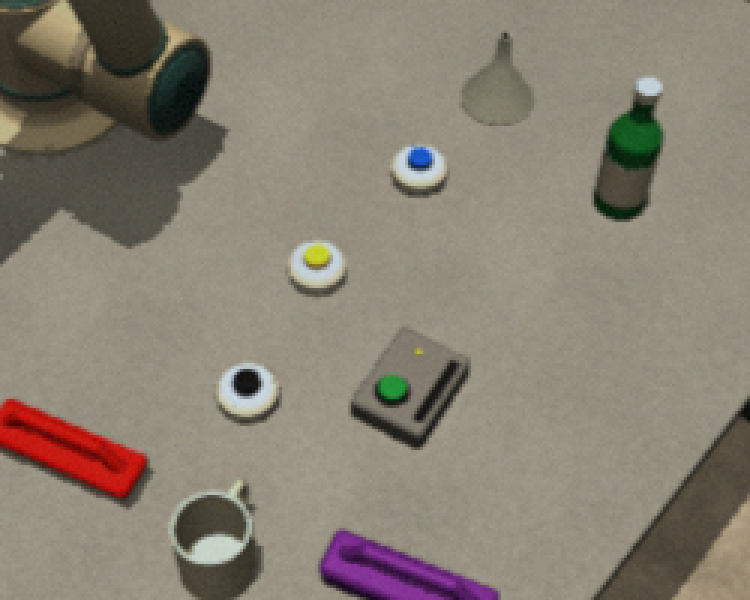

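All four are visibly lower: green (392,388), blue (420,158), yellow (317,256) and black (246,382). Nothing else has moved, and the arm is clear, so I'm handing in.

```bash
python3 -c "
from plant import arm
print(arm.close_job())"
```

```text
the job is handed in; nothing more can be done
None
```

The green button, then the blue, yellow and black caps, were each pressed fully down at about 7–8 N and stayed down; nothing else visibly moved, the arm finished clear, and the job is handed in (about 24 s on the robot's clock).

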